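# Draw out the test station's tray with the hook rod

### The arm

A 6-joint arm with a two-finger parallel gripper is mounted at the origin on a cart in front of the work surface, level with it; the furniture and walls round the work are solid. World frame = base frame: x ahead of the robot, y to its left, z up, the work surface at z = 0. Lengths are in m, angles in rad, forces in N, time in s.
With the tool pointing down it reaches from about 0.35 to 1 m from the base axis. Payload 7.1 kg.
Tool frame: the origin (TCP) lies between the finger pads; the fingertips stand 22 mm ahead of it and the grasp point (between the pads) lies 3 mm ahead of it; z points along the fingers, y is the line along which they close (so a half turn about z gives the same grasp; the last joint's range is limited). The gripper opens to 85 mm and grips with 20 to 120 N. Pads are 22 mm wide; open, the fingers measure 114 mm over their backs; the gripper's body (76 mm by 85 mm) begins 54 mm behind the grasp point. The pads swing forward as they close: fully open they stand 13 mm farther back than shut.
Start: joints at [1.313, 0.423, 1.63, -0, 1.089, -0.019], TCP at [0.148, 0.607, 0.253] pointing down, gripper open.
Joint ranges: [-3, 3], [-0.9, 2.11], [0.09, 2.58], [-1.31, 4.45], [0.11, 2.69], [-2.54, 2.54]. Speed limits (rad/s): [2.39, 2.39, 3.01, 3.14, 3.14, 3.14].

### API

Orientations are given as a rotation vector (axis times angle).
In Python, from rig import manip gives the robot as it stands. The module is installed in compiled form; this text tells all that it offers. Calls block until the motion is done:
- manip.move_to(position, orientation): joint-space move of the TCP to a pose.
- manip.servo_line(position, orientation=None, rate=0.15): straight line of the TCP; orientation=None keeps the orientation; rate is the mean speed in m/s.
- manip.set_joints(angles): joint-space move.
- manip.command_gripper(opening, f_grip=None): finger opening in m; f_grip is the grip in N (None keeps the last); returns when the fingers have stopped.
- manip.hold(seconds).
- manip.solve_ik(position, orientation): joint angles nearest the present ones, or None.
- manip.camera(name): name is "side" or "top" or "wrist"; returns a dict with "image" (400x640x3 uint8, red, green, blue), "fx", "fy", "cx", "cy" (pixels), "cam_to_world" (4x4, takes a point from camera to world coordinates); the wrist camera has in their place "mount" (4x4, takes a point from camera to tool coordinates, whose origin is the TCP and whose axes are the flange's). Camera axes: x right, y down, z forward; pixel columns grow to the right and rows downward; lengths in m; the calibration is good to about 2 mm. A picture is of the moment at which its call begins: read the wrist's pose just before it. There is no depth.
A pose or a line that the arm cannot do raises manip.IKError and nothing moves.
- manip.sign_off(): hands the job in; it is judged then, once.
Readings, each from a call of its own:
- manip.get_time(): time.
- manip.get_joint_positions(): joint angles.
- manip.get_joint_vel(): joint speeds.
- manip.get_tau(): joint torques, N m.
- manip.get_position(): TCP position.
- manip.get_ee_rot(): TCP orientation.
- manip.get_contact_force(): force on the tool from outside, world axes, zero at the start.
- manip.get_torque(): the same for the moment, N m.
- manip.get_width(): finger opening in m.
- manip.get_grip_force(): force on a finger pad.
Only numpy, scipy, OpenCV 4.12 (cv2) and the standard library are available. Lean on these libraries where they do the work, as an engineer would, in place of code of your own. Each camera call takes 0.05 s, during which the arm holds its last target. There are 200 camera calls.

### The job

Use the hook rod to pull the test station's tray all the way out to its stop: reach the rod in under the station's front ledge, catch the tray's red upright pull eye and draw it out; the gripper and arm themselves must not touch the tray. Then unhook and lay the rod back in its blue rest, with the terminal still in its nest on the tray and the hand stamp, circuit board and label roll left where they are.

Things in the scene. Friction and masses are not known exactly. Their poses are not given: they have to be found in the camera images.
- test_station: White and grey test station fixed on the belt, 184 mm wide (y), 202 deep (x), 146 high (thin signal lamp to 196 at its far left corner). Origin under its centre, on the belt. Its +x points into it, its front faces -x. The tray slides in it below a ledge; the tray's front panel (164 mm wide, 16 to 78 mm above the belt) stands 52 mm in front of the origin when shut.
- ledge_edge (a point): Middle of the lower front edge of the station's grey ledge (yellow strip), 88 mm above the belt, 102 mm in front of the station's origin. The ledge is 18 mm thick, 184 wide and overhangs the shut tray's panel by 50 mm; the space under it is open to front and sides but for brackets 85 mm either side of the middle. The hood above begins 65 mm behind the edge. Axes as the station's.
- eye (a point): Tray's pull eye, hidden under the ledge: upright loop of 7 mm red bar on the middle of the tray's front panel. The point is the middle of its upright front bar, 48 mm above the belt, 34 mm before the panel, 16 mm behind the ledge's edge when shut. The opening behind the bar is 30 mm deep and 37 high (29 to 66 mm above the belt), open left and right. +x points into the station. Moves with the tray.
- tray (a joint): How far the tray is drawn out, in m: 0 shut (as it starts), 0.130 fully out against its stop. It slides straight along the station's -x, needs about 3 N (5 N when drawn at 0.15 m/s) and stays where it is left.
- nest (a point): Centre of the floor of the nest on the tray (28 mm above the belt), where the terminal's underside rests; moves with the tray.
- terminal_1: Light grey card terminal with keypad, 146 x 75 x 28 mm, lying loose and crosswise in the tray's nest (walls 16 mm high, about 2 mm play). Origin: centre of its underside.
- hook_rod: The hook rod, loose, about 0.14 kg, 180 mm long: orange handle and steel hook; it starts lying level in the rest with its hook pointing sideways. Origin: centre of the handle's underside; +x along the rod towards the hook, z up. It balances about 10 mm ahead of the origin.
- rod_grip (a point): Centre of the rod's handle: a straight orange bar with flat upright sides, 104 mm long (x; plus a 5 mm black cap behind), 24 wide (y), 28 high (z). +x along the rod to the hook, z up. From its front end an 8 mm steel shaft runs along +x at mid-height to 119 mm ahead of this point, where it is bent square to the right (-y).
- rod_hook (a point): Middle of the hook's bent tip (8 mm thick), 119 mm ahead (+x) and 13 mm right (-y) of the handle's centre, at its height. The inner face, which pulls, is 4 mm nearer the handle; the tip ends 31 mm to the right of the rod's axis, and its last 10 mm lean back 3 mm so that the eye stays on.
- rest_seat (a point): Where the handle's centre lies when the rod is home in the blue rest fixed on the belt, 40 mm above the belt; +x is the way the rod lies. Base 124 x 70 x 8 mm; two saddles 10 mm thick, 46 mm before and behind this point, their slots 29 mm wide flaring to 42 at the top, slot floor 26 and top 57 mm above the belt. 82 mm between the saddles are free for fingers.
- date_stamp: Bystander: hand stamp with red knob on a black foot, 25 x 42 x 65 mm high, standing on the belt; origin at the centre of its underside. Near it, on the belt's right rail, rises a fixed 45 mm square post 1.2 m high (x 0.44, y -0.22), and behind that on the right a black computer 350 mm high (x from 0.57, y below -0.24).
- board_3: Bystander: green circuit board, 66 x 104 x 8 mm, lying on the belt beside the station; origin at the centre of its underside.
- label_roll: Bystander: roll of white labels, 50 mm across, 30 high, lying on the belt near the robot; origin at the centre of its underside. (To the left of the belt a fixed blue cabinet 190 mm high stands at y above 0.31.)

How it is judged:
By the outcome, as a careful person would: the job done as asked, in the order asked, and still so for the second after the job is handed in, with the robot touching nothing.
It also fails if it takes over 54 s, if anything falls off the work surface, if the arm or the gripper's body presses on something with over 40 N, if the wrist force passes 120 N, or if a joint passes its speed limit or range.

## Working session

There is one attempt and no reset: what is moved stays moved. The work goes in short steps, each a Python script; the robot and the scene stay as the last script left them, time stands still between calls to the robot, and variables do not carry over. Pictures are saved under pics/ and viewed, at most 12 in all, crops included, and the job is handed in when it is done.

```bash
mkdir -p pics; python3 - <<'E'
from rig import manip
import cv2,numpy as np
print(manip.get_time(),manip.get_position(),manip.get_ee_rot())
for n in("top","side"):
    c=manip.camera(n);cv2.imwrite(f"pics/{n}0.png",c["image"][:,:,::-1])
    print(n,c["fx"],c["fy"],c["cx"],c["cy"]);print(np.round(c["cam_to_world"],4).tolist())
    np.savez(f"{n}0.npz",**c)
E
```

```text
0.0 [0.14768552 0.60677375 0.25252375] [-3.74165819e-01 -3.11902857e+00  2.42485199e-03]
top 363.656762934879 363.656762934879 322.7015251700389 206.8859166954893
[[-0.0158, -0.9837, 0.1793, 0.43], [-0.9999, 0.0164, 0.0017, 0.0236], [-0.0046, -0.1792, -0.9838, 0.9215], [0.0, 0.0, 0.0, 1.0]]
side 409.0331280486366 409.0331280486366 318.8204985391555 198.5806043894818
[[-0.5845, -0.4907, 0.6462, 0.0269], [-0.8114, 0.3495, -0.4685, 0.4441], [0.0041, -0.7982, -0.6024, 0.6001], [0.0, 0.0, 0.0, 1.0]]
```

```bash
ls
```

```text
pics
side0.npz
top0.npz
```

View pics/top0.png

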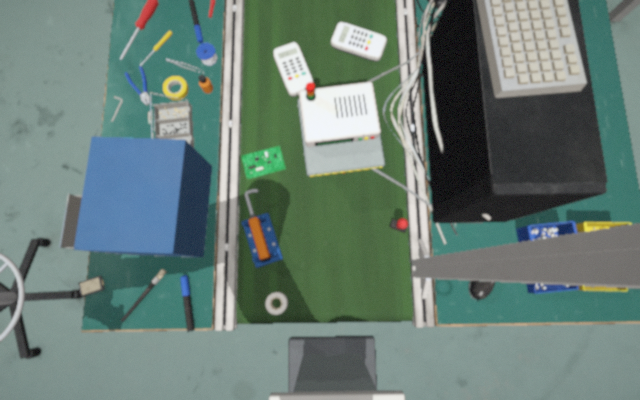

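View pics/side0.png

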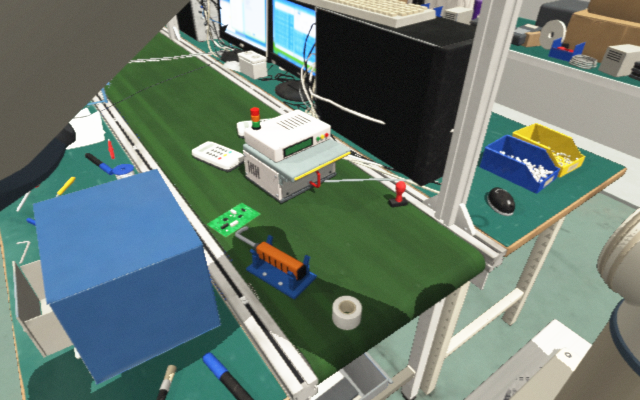

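The top view shows the ledge's yellow edge at about (308,174)–(383,167), the orange handle at (258,240) with its hook at (250,192) pointing right, the roll at (276,303), the stamp at (401,225) and the board at (264,161). The side view shows the red eye at (317,180) below the ledge.

```bash
cat > h.py <<'E'
import numpy as np,cv2
def ray(c,uv,T=None):
    T=c["cam_to_world"] if T is None else T
    d=T[:3,:3]@np.array([(uv[0]-c["cx"])/c["fx"],(uv[1]-c["cy"])/c["fy"],1]);return T[:3,3],d/np.linalg.norm(d)
def onz(c,uv,z,T=None):
    o,d=ray(c,uv,T);return o+d*(z-o[2])/d[2]
def tri(r1,r2):
    A=np.zeros((3,3));b=np.zeros(3)
    for o,d in(r1,r2):
        P=np.eye(3)-np.outer(d,d);A+=P;b+=P@o
    p=np.linalg.solve(A,b);return p,[np.linalg.norm(np.cross(p-o,d)) for o,d in(r1,r2)]
def mask(img,lo,hi):return cv2.inRange(cv2.cvtColor(img,cv2.COLOR_RGB2HSV),np.array(lo),np.array(hi))
def blobs(m,a=15):
    n,l,s,c=cv2.connectedComponentsWithStats(m);return [(s[i].tolist(),c[i].round(1).tolist(),l==i) for i in range(1,n) if s[i][4]>=a]
E
python3 - <<'E'
from h import *
for n in("top","side"):
    c=np.load(n+"0.npz");I=c["image"]
    for nm,lo,hi in(("yellow",(22,90,90),(34,255,255)),("orange",(5,130,80),(16,255,255)),("red",(0,150,70),(4,255,255))):
        for s,ce,l in blobs(mask(I,lo,hi),12):
            pts=np.argwhere(l)[:,::-1].astype(np.float32)
            print(n,nm,s,ce,[np.round(x,1).tolist() for x in cv2.minAreaRect(pts)[:2]] if s[4]<2500 else'', np.round(onz(c,ce,.05)[:2],3))
c=np.load("top0.npz");cs=np.load("side0.npz")
b=cv2.resize(c["image"][130:270,230:410],None,fx=4,fy=4)
b2=cv2.resize(cs["image"][130:270,230:410],None,fx=4,fy=4)
cv2.imwrite("pics/ct.png",b[:,:,::-1]);cv2.imwrite("pics/cs.png",b2[:,:,::-1])
E
```

```text
top yellow [153, 31, 19, 20, 118] [162.3, 40.4] [[162.4, 40.4], [4.8, 24.1]] [1.047 0.445]
top yellow [163, 76, 25, 24, 315] [175.6, 87.9] [[175.0, 87.5], [23.0, 24.0]] [0.909 0.402]
top yellow [310, 168, 60, 10, 130] [340.0, 172.4] [[339.5, 172.5], [2.4, 59.7]] [ 0.675 -0.019]
top yellow [577, 221, 54, 11, 378] [597.8, 225.1] [[603.5, 226.0], [10.0, 53.0]] [ 0.533 -0.636]
top yellow [580, 286, 48, 6, 190] [601.7, 288.4] [[603.5, 288.3], [47.1, 4.5]] [ 0.385 -0.622]
top orange [200, 78, 12, 15, 114] [206.0, 85.5] [[205.8, 85.6], [13.4, 9.8]] [0.914 0.323]
top orange [308, 90, 6, 5, 22] [310.6, 92.5] [[310.5, 92.0], [4.0, 5.0]] [0.89  0.052]
top orange [249, 217, 21, 43, 422] [258.7, 238.1] [[258.7, 238.0], [43.3, 10.4]] [0.515 0.18 ]
top red [137, 0, 20, 28, 233] [146.9, 12.4] [[146.7, 12.7], [8.8, 31.4]] [1.132 0.492]
top red [210, 0, 4, 16, 25] [211.5, 6.9] [[211.5, 7.5], [1.5, 15.3]] [1.145 0.318]
top red [307, 83, 8, 9, 52] [310.3, 87.1] [[310.5, 87.0], [8.0, 7.0]] [0.905 0.052]
top red [397, 219, 10, 10, 82] [401.6, 223.4] [[401.5, 223.5], [9.0, 9.0]] [ 0.545 -0.165]
side yellow
[... 316 characters left out ...]
.9, 185.3] [[65.8, 185.3], [4.2, 23.3]] [0.999 0.465]
side orange [251, 111, 9, 11, 55] [255.3, 117.4] [[255.0, 116.0], [10.0, 8.0]] [ 1.059 -0.065]
side orange [256, 242, 47, 36, 714] [278.2, 257.8] [[277.9, 258.5], [49.5, 17.0]] [0.512 0.186]
side red [561, 47, 12, 4, 18] [565.8, 48.4] [[566.5, 48.4], [11.4, 1.6]] [ 0.875 -1.504]
side red [251, 108, 8, 8, 58] [254.5, 111.4] [[254.5, 111.5], [7.0, 7.0]] [ 1.098 -0.084]
side red [108, 141, 6, 18, 56] [110.6, 149.6] [[110.6, 149.6], [17.5, 3.3]] [1.11  0.339]
side red [310, 171, 10, 16, 58] [316.3, 180.4] [[314.5, 178.5], [15.0, 9.0]] [ 0.679 -0.021]
side red [395, 182, 11, 20, 137] [399.6, 190.5] [[400.1, 191.5], [9.1, 19.4]] [ 0.534 -0.153]
```

View pics/cs.png

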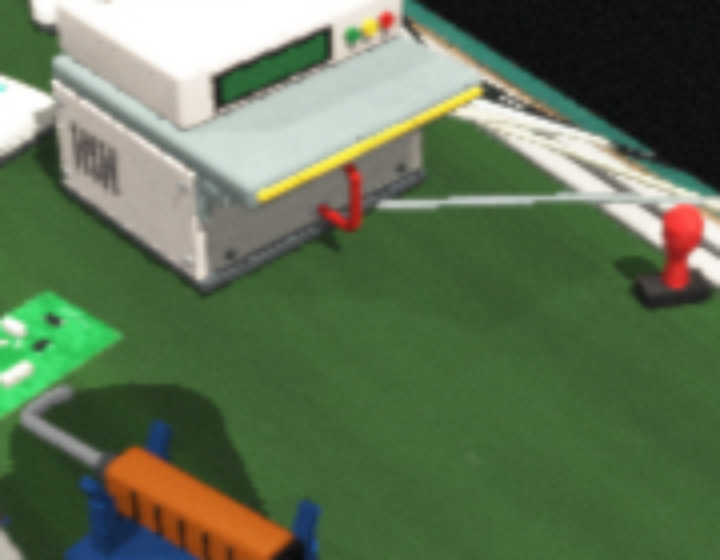

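The crop shows the red eye's upright front bar under the ledge at crop (355,200), so it is visible, and the rod is in its rest with the hook free. I'll measure closer with the wrist camera.

```bash
cat >> h.py <<'E'
from scipy.spatial.transform import Rotation as Ro
def down(yaw):  # tool z down, tool x along yaw
    return Ro.from_matrix(np.array([[np.cos(yaw),np.sin(yaw),0],[np.sin(yaw),-np.cos(yaw),0],[0,0,-1]])).as_rotvec()
def wcam(m,name=None):
    p=m.get_position();r=m.get_ee_rot();c=m.camera("wrist")
    W=np.eye(4);W[:3,:3]=Ro.from_rotvec(r).as_matrix();W[:3,3]=p
    c["cam_to_world"]=W@c["mount"]
    if name:
        cv2.imwrite(f"pics/{name}.png",c["image"][:,:,::-1]);np.savez(name+".npz",**c)
    return c
E
python3 - <<'E'
from h import *
from rig import manip as m
for yaw in(.17,.17+np.pi):print(m.solve_ik([.47,.18,.33],down(yaw)))
p=m.get_position();m.servo_line([p[0],p[1],.36],rate=.2)
j=[m.solve_ik([.47,.18,.33],down(y)) for y in(.17,.17+np.pi)]
y=[.17,.17+np.pi][int(np.argmin([abs(q[5]) if q is not None else 9 for q in j]))];print(y)
m.move_to([.45,.18,.33],down(y));c=wcam(m,"w1")
print(np.round(c["mount"],3).tolist(),c["fx"])
m.move_to([.5,0.03,.33],down(y-.08));wcam(m,"w2")
print(m.get_time(),m.get_joint_positions())
a=np.hstack([np.load(n+".npz")["image"][:,:,::-1] for n in("w1","w2")]);cv2.imwrite("pics/w12.png",cv2.resize(a,(800,250),interpolation=cv2.INTER_AREA))
E
```

```text
[0.34210064 0.15415837 1.81570432 0.         1.17172997 1.74289697]
[ 3.42100639e-01  1.54158366e-01  1.81570432e+00 -4.44089210e-16
  1.17172997e+00 -1.39869569e+00]
3.311592653589793
[[0.002, -0.947, -0.321, 0.084], [1.0, 0.002, 0.001, 0.0], [-0.0, -0.321, 0.947, -0.12], [0.0, 0.0, 0.0, 1.0]] 308.5840791555608
3.4583 [ 3.74858857e-02  1.50222373e-01  1.82055778e+00  4.44520483e-04
  1.17099651e+00 -1.62406404e+00]
```

View pics/w12.png

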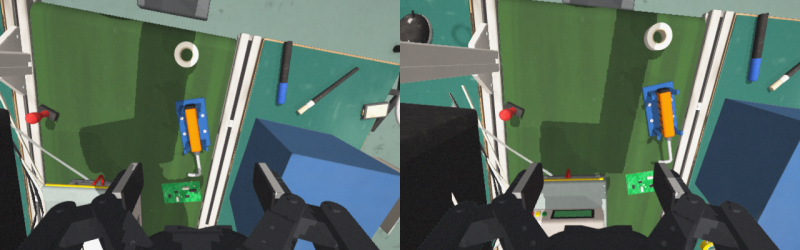

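Both wrist views (half scale) show the orange handle, at (192,130) in w1 and (659,108) in w2, with the hook beyond it. The red eye peeks out at (100,180) in w1 and (568,175) in w2, beside the yellow edge.

```bash
python3 - <<'E'
from h import *
C={n:dict(np.load(f)) for n,f in(("w1","w1.npz"),("w2","w2.npz"),("top","top0.npz"),("side","side0.npz"))}
for n,c in C.items():
    I=c["image"]
    for s,ce,l in blobs(mask(I,(5,130,60),(16,255,255)),200):
        pts=np.argwhere(l)[:,::-1].astype(np.float32)
        if s[4]>5000: continue
        q=cv2.boxPoints(cv2.minAreaRect(pts));P=np.array([onz(c,u,.054)[:2] for u in q])
        e=[np.linalg.norm(P[i]-P[i-1]) for i in range(4)]
        i=int(np.argmax(e));d=P[i]-P[i-1];d*=np.sign(d[0])
        print(n,"orange centre",P.mean(0).round(4),"edges",np.round(e,3),"yaw",np.arctan2(d[1],d[0]).round(3))
    for s,ce,l in blobs(mask(I,(22,90,90),(34,255,255)),60):
        if n=="top" and not 300<ce[0]<380 or n=="side" and not 290<ce[0]<350:continue
        pts=np.argwhere(l)[:,::-1].astype(np.float32)
        vx,vy,x0,y0=cv2.fitLine(pts,cv2.DIST_HUBER,0,.01,.01).ravel()
        t=(pts-[x0,y0])@[vx,vy];E=[onz(c,np.array([x0,y0])+k*np.array([vx,vy]),.097)[:2] for k in(t.min(),t.max())]
        print(n,"yellow",s,np.round(E,4).tolist(),"len",np.linalg.norm(E[1]-E[0]).round(3),"edgeyaw",np.degrees(np.arctan2(*(E[1]-E[0])*[-1,1])).round(2))
    m=cv2.bitwise_or(mask(I,(0,130,60),(5,255,255)),mask(I,(174,130,60),(180,255,255)))
    for s,ce,l in blobs(m,20):
        if s[4]<400:print(n,"red",s,ce)
a=[cv2.resize(C[n]["image"][y:y+100,x:x+130,::-1],(390,300),interpolation=cv2.INTER_CUBIC) for n,x,y in(("w1",70,290),("w2",230,270),("w1",320,190),("w2",460,150))]
cv2.imwrite("pics/z.png",np.vstack([np.hstack(a[:2]),np.hstack(a[2:])]))
E
```

```text
w1 orange centre [0.5142 0.1812] edges [0.103 0.024 0.103 0.026] yaw 0.283
w1 yellow [72, 293, 102, 9, 438] [[0.675, -0.115], [0.6597, 0.0193]] len 0.135 edgeyaw 6.51
w1 red [148, 280, 19, 17, 148] [158.9, 288.4]
w2 orange centre [0.5161 0.1715] edges [0.103 0.026 0.103 0.028] yaw 0.209
w2 yellow [230, 284, 96, 6, 385] [[0.6702, -0.0705], [0.6552, 0.0557]] len 0.127 edgeyaw 6.79
w2 yellow [480, 384, 22, 16, 221] [[0.8288, 0.3122], [0.8122, 0.3401]] len 0.032 edgeyaw 30.7
w2 red [159, 171, 27, 23, 396] [171.4, 181.6]
w2 red [264, 270, 9, 15, 98] [268.2, 278.4]
top orange centre [0.5153 0.1793] edges [0.105 0.025 0.105 0.024] yaw 0.305
top yellow [310, 168, 60, 10, 130] [[0.6536, 0.0539], [0.6696, -0.0853]] len 0.14 edgeyaw -173.45
top red [136, 0, 22, 29, 274] [146.6, 12.6]
top red [209, 0, 6, 17, 48] [211.6, 6.8]
top red [306, 83, 9, 9, 59] [310.4, 86.9]
top red [397, 219, 11, 10, 96] [401.7, 223.6]
side orange centre [0.5075 0.1888] edges [0.105 0.042 0.11  0.038] yaw 0.313
side yellow [294, 152, 57, 29, 193] [[0.6544, 0.0558], [0.6739, -0.117]] len 0.174 edgeyaw -173.57
side red [558, 46, 15, 6, 41] [565.0, 48.6]
side red [251, 108, 8, 8, 58] [254.5, 111.4]
side red [108, 141, 7, 18, 64] [110.5, 149.5]
side red [310, 171, 10, 17, 66] [316.2, 180.6]
side red [395, 181, 11, 22, 150] [399.7, 190.5]
```

View pics/z.png

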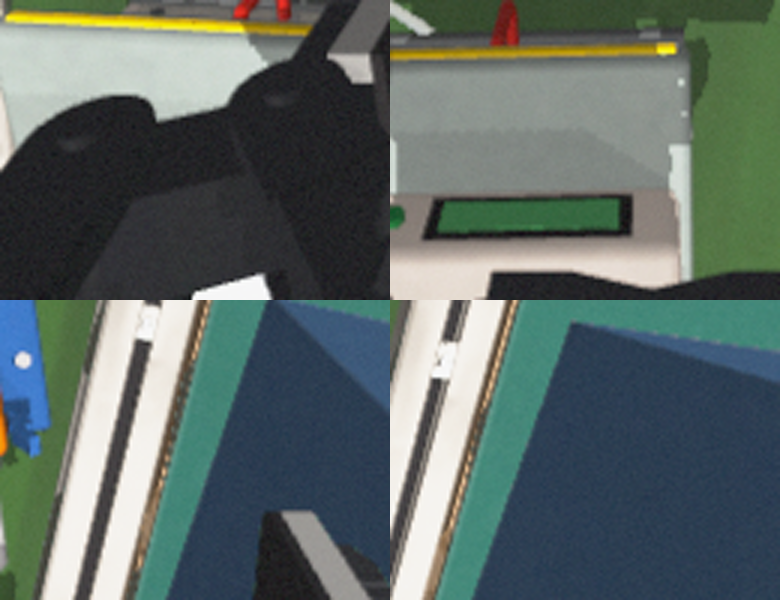

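The crops show the yellow strip's left end at w2 px (325,286) and the eye's lower front corner at w2 px (271,272). The edge lines give a station yaw of 6.5° in all four views. Next I'll check the eye by ray, then take a centred view of the rod.

```bash
python3 - <<'E'
from h import *
from rig import manip as m
w2=np.load("w2.npz");s=np.load("side0.npz");w1=np.load("w1.npz")
print("w2 eye low corner",onz(w2,(270.7,272),.024),"side",onz(s,(319,187),.024))
print("tri",tri(ray(w2,(270.7,272)),ray(s,(319.,187))))
print("side bar mid",onz(s,(319,180.5),.048))
y=.29+np.pi
m.move_to([.493,.173,.25],down(y));c=wcam(m,"w3")
I=c["image"]
for s,ce,l in blobs(mask(I,(5,130,60),(16,255,255)),800):
    pts=np.argwhere(l)[:,::-1].astype(np.float32);q=cv2.boxPoints(cv2.minAreaRect(pts))
    P=np.array([onz(c,u,.054)[:2] for u in q]);print(s,q.round(0).tolist(),P.round(4).tolist(),P.mean(0).round(4))
    # centreline: per image row mid of mask
    rows=[(np.where(l[r])[0].mean(),r,np.ptp(np.where(l[r])[0])) for r in range(s[1]+5,s[1]+s[3]-5,4)]
    W=np.array([onz(c,r[:2],.054)[:2] for r in rows]);k=np.polyfit(W[:,0],W[:,1],1);print("yaw",np.arctan(k[0]),"y@.515",np.polyval(k,.515),"widths px",[r[2] for r in rows][::4])
print(m.get_time())
E
```

```text
w2 eye low corner [ 0.6870577  -0.02558389  0.024     ] side [ 0.68249683 -0.03159681  0.024     ]
tri (array([ 0.68034493, -0.0265437 ,  0.02938503]), [np.float64(0.0032771118027011743), np.float64(0.003277111802701187)])
side bar mid [ 0.67682587 -0.02738074  0.048     ]
4.2083
```

View pics/w3.png

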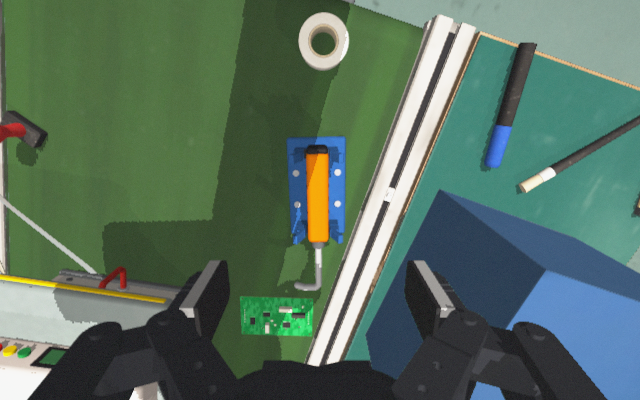

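w3 shows the handle at (317,195), upright in the image so the yaw guess is good. The hook tip is at (300,287), and the eye is visible at (118,278). The orange is brighter here, so I'll widen the hue range.

```bash
python3 - <<'E'
from h import *
c=dict(np.load("w3.npz"));I=c["image"]
for s,ce,l in blobs(mask(I,(7,130,90),(24,255,255)),800):
    if not 290<ce[0]<340:continue
    rows=np.array([(np.where(l[r])[0].mean(),r,np.ptp(np.where(l[r])[0])+1) for r in range(s[1]+5,s[1]+s[3]-5,3)])
    W=np.array([onz(c,r[:2],.054)[:2] for r in rows]);k=np.polyfit(W[:,0],W[:,1],1)
    E=[onz(c,(ce[0],r),.054)[:2] for r in(s[1],s[1]+s[3])]
    w=[np.linalg.norm(onz(c,(r[0]-r[2]/2,r[1]),.054)-onz(c,(r[0]+r[2]/2,r[1]),.054)) for r in rows]
    print(s,ce,"yaw",np.arctan(k[0]).round(4),"ends",np.round(E,4).tolist(),"len",np.linalg.norm(E[0]-E[1]).round(4),"mid",np.mean(E,0).round(4),"y at mid",np.polyval(k,np.mean(E,0)[0]).round(4),"w",np.round(w[::5],4))
# yellow strip & eye
print("hook tip z.04",onz(c,(296,288),.04),"bend",onz(c,(318,287),.04))
m=mask(I,(22,90,90),(34,255,255));
for s,ce,l in blobs(m,60):
    if ce[1]>320 or ce[0]>250:continue
    pts=np.argwhere(l)[:,::-1].astype(np.float32);vx,vy,x0,y0=cv2.fitLine(pts,cv2.DIST_HUBER,0,.01,.01).ravel()
    k=(pts-[x0,y0])@[vx,vy];print("strip",[onz(c,np.array([x0,y0])+t*np.array([vx,vy]),.097)[:2].round(4).tolist() for t in(k.min(),k.max())],s)
cv2.imwrite("pics/z3.png",cv2.resize(I[240:330,50:200,::-1],None,fx=5,fy=5,interpolation=cv2.INTER_CUBIC))
E
```

```text
[306, 153, 23, 90, 1891] [317.4, 196.6] yaw 0.3038 ends [[0.4667, 0.1665], [0.5651, 0.1963]] len 0.1028 mid [0.5159 0.1814] y at mid 0.1814 w [0.0238 0.0231 0.0225 0.0228 0.0221 0.0236]
hook tip z.04 [0.63945121 0.19076338 0.04      ] bend [0.63008006 0.21672508 0.04      ]
strip [[0.6746, -0.1102], [0.6554, 0.0558]] [0, 274, 166, 30, 924]
```

View pics/z3.png

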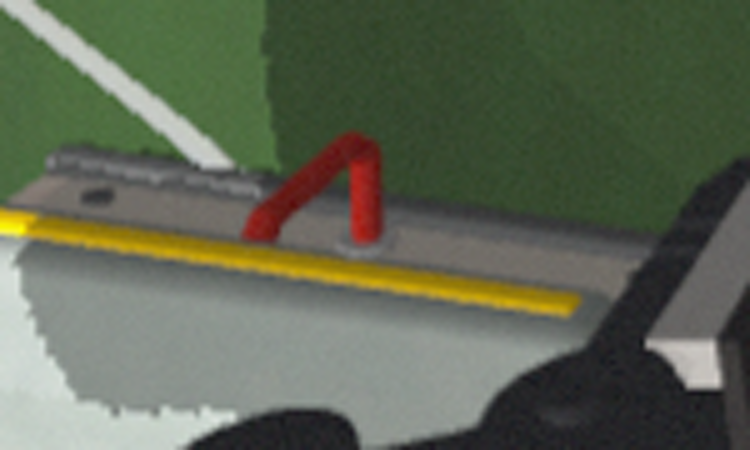

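The zoomed view shows the eye clearly: its low front corner is at crop (365,150), its front bar rises to (260,230), and its lower leg runs to the panel at (365,240). All are in front of the strip.

```bash
python3 - <<'E'
from h import *
c=dict(np.load("w3.npz"));s=dict(np.load("side0.npz"))
f=lambda u:(50+u[0]/5-.4,240+u[1]/5-.4)
print("corner",onz(c,f((365,150)),.0255),"leg foot",onz(c,f((366,240)),.0255))
for u in((335,172),(300,200)):print(onz(c,f(u),.048))
o=np.array([.6652,-.0307]);a=.1135  # ledge mid
e=o+.016*np.array([np.cos(a),np.sin(a)]);print("eye pred",e)
# project predicted eye bar at z .0255,.048,.0695 into w3 and side
for n,cc in(("w3",c),("side",s)):
    T=np.linalg.inv(cc["cam_to_world"])
    for z in(.0255,.048,.0695):
        p=T@np.r_[e,z,1];print(n,z,(cc["fx"]*p[0]/p[2]+cc["cx"]).round(1),(cc["fy"]*p[1]/p[2]+cc["cy"]).round(1))
print("w3 line pts",f((365,150)),f((260,232)))
I=s["image"];m=cv2.bitwise_or(mask(I,(0,110,50),(6,255,255)),mask(I,(172,110,50),(180,255,255)))
for r in range(168,192):print(r,np.where(m[r,300:330])[0]+300,end=";")
E
```

```text
corner [ 0.68701707 -0.02720956  0.0255    ] leg foot [ 0.71429121 -0.02439832  0.0255    ]
[ 0.67737538 -0.02201233  0.048     ]
[ 0.68775926 -0.02943171  0.048     ]
eye pred [ 0.68109705 -0.0288879 ]
w3 0.0255 121.7 265.4
w3 0.048 110.5 275.1
w3 0.0695 98.6 285.6
side 0.0255 318.4 187.1
side 0.048 318.5 179.5
side 0.0695 318.5 171.9
w3 line pts (122.6, 269.6) (101.6, 286.0)
168 [];169 [];170 [];171 [317 318];172 [316 317 318];173 [317 318 319];174 [317 318 319 320];175 [317 318 319];176 [317 318 319];177 [317 318 319];178 [317 318 319];179 [317 318 319 320];180 [317 318 319];181 [310 311 317 318 319 320];182 [309 310 311 312 313 317 318 319 320];183 [310 311 312 313 314 317 318 319 320];184 [311 312 313 314 315 316 317 318 319];185 [312 313 314 315 316 317 318 319];186 [313 314 315 316 317 318 319];187 [316 317];188 [];189 [];190 [];191 [];
```

The eye is at about (0.683, -0.0285), agreeing within ~5 mm across views, and the tolerance in the opening is larger than that. Now grasping.

```bash
cat >> h.py <<'E'
EYE=np.array([.683,-.0285]);A=.1135;HY=.302;ROD=np.array([.5159,.1814])
def H(xh,yh,z,e=EYE): # tcp for hook at (xh,yh) from eye in station axes
    R=np.array([[np.cos(A),-np.sin(A)],[np.sin(A),np.cos(A)]]);return np.r_[e+R@[xh-.119,yh+.013],z]
E
python3 - <<'E'
from h import *
from rig import manip as m
o=down(A+np.pi)
for w in((-.06,.034,.13),(-.06,.034,.051),(.018,.034,.051),(.018,0,.051),(-.125,0,.051),(-.125,.04,.13)):
    print(H(*w).round(3),np.round(m.solve_ik(H(*w),o),2))
r=down(HY+np.pi)
m.command_gripper(.085,f_grip=80)
m.servo_line(np.r_[ROD,.12],r,rate=.2);m.servo_line(np.r_[ROD,.043],rate=.1)
print("f",m.get_contact_force().round(1))
print(m.command_gripper(.0,f_grip=80),m.get_width(),m.get_grip_force(),m.get_contact_force().round(1),m.get_position().round(4))
if m.get_width()>.02:
    m.servo_line(np.r_[ROD,.125],rate=.1);print(m.get_width(),m.get_contact_force().round(2),m.get_time())
    m.servo_line(H(-.06,.034,.125),o,rate=.2);c=wcam(m,"w4");print(m.get_time())
E
```

```text
[ 0.5   -0.002  0.13 ] [-0.03  0.43  1.98 -0.    0.72 -1.71]
[ 0.5   -0.002  0.051] [-0.03  0.58  2.   -0.    0.56 -1.71]
[0.577 0.007 0.051] [-0.01  0.65  1.83 -0.    0.66 -1.69]
[ 0.581 -0.027  0.051] [-0.07  0.65  1.82 -0.    0.67 -1.75]
[ 0.439 -0.043  0.051] [-0.13  0.54  2.13 -0.    0.48 -1.81]
[ 0.435 -0.003  0.13 ] [-0.04  0.36  2.12 -0.    0.66 -1.72]
f [-0.8 -0.6 -0.2]
False 0.022669176232259582 78.5579001903534 [-0.7 -1.   5.1] [0.5161 0.1815 0.0434]
0.022893897470797994 [-0.66 -0.11 -2.2 ] 7.7083
8.8333
```

View pics/w4.png

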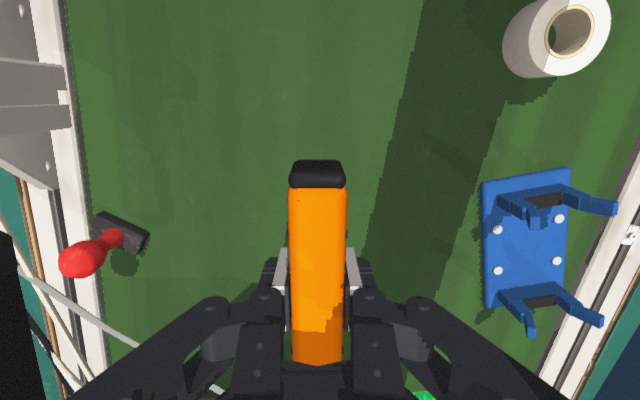

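w4 shows the rod held straight: handle axis at column 318, back end at row 187, and the rest empty at (525,240). I'll check the grasp offset, then go in under the ledge and hook.

```bash
python3 - <<'E'
from h import *
from rig import manip as m
c=dict(np.load("w4.npz"));p=m.get_position()
q=onz(c,(317.5,188),p[2]-.003+.014)-p;u=np.array([np.cos(A),np.sin(A)])
print("back end rel tcp: along",q[:2]@u,"lateral",q[:2]@[-u[1],u[0]])
m.servo_line(H(-.06,.034,.051),rate=.12);f0=m.get_contact_force()
m.servo_line(H(.018,.034,.051),rate=.08);print("in",(m.get_contact_force()-f0).round(2))
c1=m.camera("side")
m.servo_line(H(.018,.0,.051),rate=.05);print("across",(m.get_contact_force()-f0).round(2),m.get_torque().round(2))
c2=m.camera("side");np.savez("s2.npz",**c2)
a=[cv2.resize(x["image"][140:220,250:370,::-1],(600,400)[0:2],interpolation=cv2.INTER_CUBIC)[:300*2] for x in(c1,c2)]
cv2.imwrite("pics/hk.png",cv2.resize(np.vstack(a),(450,600)));np.save("f0.npy",f0);print(m.get_time())
E
```

```text
back end rel tcp: along -0.051264624899327406 lateral 0.00010794560250980585
in [ 0.62 -0.04  0.87]
across [0.36 0.3  1.36] [-0.01  0.06  0.02]
11.6583
```

View pics/hk.png

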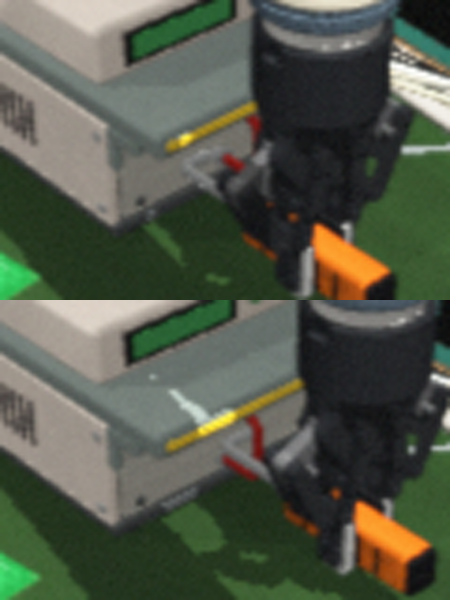

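The lower picture shows the shaft just left of the red bar with the tip passing behind it at (240,450), and no contact forces. Pulling now.

```bash
python3 - <<'E'
from h import *
from rig import manip as m
f0=np.load("f0.npy");u=np.array([np.cos(A),np.sin(A),0])
F=lambda:round(float((m.get_contact_force()-f0)@u),2)
for x in(.010,.005,.0,-.006):
    m.servo_line(H(x,0,.051),rate=.04);print(x,F())
m.servo_line(H(-.112,0,.051),rate=.07);print("at -.112",F(),m.get_width())
x=-.112
while x>-.137:
    x-=.0015;m.servo_line(H(x,0,.051),rate=.03);f=F();print(round(x,4),f,end="; ")
    if f>14:break
m.hold(.2)
p=m.get_position();print(p,F(),m.get_torque().round(2),m.get_time())
c=wcam(m,"w5")
q=onz(c,(317.5,188),p[2]-.003+.014)
np.savez("s5.npz",**m.camera("side"));t=m.camera("top");np.savez("t5.npz",**t)
np.save("xend.npy",x)
E
```

```text
0.01 0.34
0.005 0.64
0.0 1.46
-0.006 1.26
at -.112 1.67 0.02319546113615154
-0.1135 2.84; -0.115 3.75; -0.1165 2.94; -0.118 2.53; -0.1195 3.37; -0.121 1.96; -0.1225 2.86; -0.124 2.67; -0.1255 7.54; -0.127 10.07; -0.1285 14.22; [ 0.43922551 -0.04375675  0.051479  ] 14.47 [ 0.47 -1.29  0.33] 17.475
```

The force rose sharply at the expected travel: contact at about 7 mm plus 130 mm lands at the stop. Now I'll unhook and check the tray from the top camera.

```bash
python3 - <<'E'
from h import *
from rig import manip as m
f0=np.load("f0.npy")
m.servo_line(H(-.114,0,.051),rate=.05);print((m.get_contact_force()-f0).round(2))
m.servo_line(H(-.114,.040,.051),rate=.06);print((m.get_contact_force()-f0).round(2))
m.servo_line(H(-.114,.040,.14),rate=.12);print((m.get_contact_force()-f0).round(2),m.get_width())
m.servo_line(np.r_[ROD+[-.0,-.0],.14],down(HY+np.pi),rate=.25)
t=m.camera("top");s=m.camera("side");np.savez("t6.npz",**t)
for n,c in(("top",t),("side",s)):
    for b,ce,l in blobs(cv2.bitwise_or(mask(c["image"],(0,130,60),(5,255,255)),mask(c["image"],(174,130,60),(180,255,255))),10):
        if 280<ce[0]<420 and ce[1]>150:print(n,b,ce,onz(c,ce,.0695).round(4))
a=np.vstack([cv2.resize(x["image"][100:280,230:430,::-1],(667,600)[0:2],interpolation=cv2.INTER_CUBIC) for x in(t,s)])
cv2.imwrite("pics/out.png",cv2.resize(a,(333,600)));print(m.get_time())
e=EYE-.130*np.array([np.cos(A),np.sin(A)]);print("eye expected",e)
T=np.linalg.inv(t["cam_to_world"])
for z in(.0255,.0695):
    p=T@np.r_[e,z,1];print((t["fx"]*p[:2]/p[2]+[t["cx"],t["cy"]]).round(1))
E
```

```text
[1.24 0.01 0.18]
[1.18 0.08 0.21]
[0.81 0.78 1.11] 0.023107156962797228
top [348, 209, 5, 14, 45] [350.5, 215.4] [ 0.5637 -0.0404  0.0695]
top [397, 219, 11, 10, 97] [401.8, 223.6] [ 0.5421 -0.1608  0.0695]
side [395, 181, 11, 22, 151] [399.7, 190.5] [ 0.5163 -0.1318  0.0695]
side [347, 190, 14, 23, 103] [354.4, 201.8] [ 0.5428 -0.0237  0.0695]
20.8083
eye expected [ 0.55383645 -0.04322334]
[350.5 222.1]
[351.8 219.5]
```

View pics/out.png

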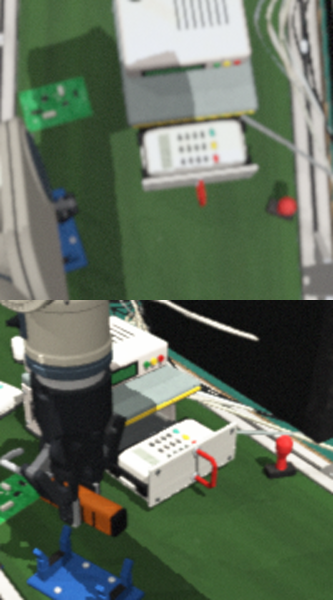

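The tray is fully out with the terminal in its nest. The eye's front edge is at row 223, where it was predicted. The stamp is untouched and the rod is over its rest. Now laying it down.

```bash
python3 - <<'E'
from h import *
from rig import manip as m
m.servo_line(np.r_[ROD,.075],rate=.12);f0=m.get_contact_force()
z=.075
while z>.0435:
    z-=.004 if z>.056 else .002
    m.servo_line(np.r_[ROD,max(z,.043)],rate=.06);f=m.get_contact_force()-f0
    if np.abs(f).max()>6:print(z,f.round(1));break
print(m.get_position().round(4),f.round(2))
if z<.046:
    m.command_gripper(.085);m.hold(.2)
    m.servo_line(np.r_[ROD,.15],rate=.12)
    m.servo_line([.493,.173,.25],rate=.2);c=wcam(m,"w7");I=c["image"]
    for s,ce,l in blobs(mask(I,(7,130,90),(24,255,255)),800):
        if 290<ce[0]<340:print(s,ce,"was [306,153,23,90] [317.4,196.6]")
    m.move_to([.40,.10,.35],down(HY+np.pi));c=m.camera("side");t=m.camera("top")
    for n,x in(("top",t),("side",c)):
        o=np.load(n+"0.npz")["image"]
        for nm,lo,hi in(("orange",(5,130,80),(16,255,255)),("boardgreen",(55,150,110),(80,255,255)),("red",(0,150,70),(4,255,255))):
            for im in(o,x["image"]):print(n,nm,[(b[4],ce) for b,ce,_ in blobs(mask(im,lo,hi),40) if 230<ce[0]<420 and ce[1]>150 and b[4]<3000])
    a=np.vstack([x["image"][120:320,200:430,::-1] for x in(t,c)]);cv2.imwrite("pics/end.png",cv2.resize(a,(345,600)))
print(m.get_time())
E
```

```text
[0.5162 0.1815 0.0434] [-0.82 -0.28  5.37]
[307, 154, 23, 90, 1900] [317.9, 198.2] was [306,153,23,90] [317.4,196.6]
top orange [(422, [258.7, 238.1])]
top orange [(332, [257.2, 233.4])]
top boardgreen [(369, [266.2, 160.6])]
top boardgreen [(537, [263.9, 162.2])]
top red [(82, [401.6, 223.4])]
top red [(44, [350.5, 215.5]), (90, [401.9, 223.5])]
side orange [(714, [278.2, 257.8])]
side orange [(501, [277.2, 258.6])]
side boardgreen [(647, [233.5, 219.1])]
side boardgreen [(659, [233.6, 219.1])]
side red [(58, [316.3, 180.4]), (137, [399.6, 190.5])]
side red [(138, [399.7, 190.3]), (96, [354.4, 201.9])]
27.6
```

View pics/end.png

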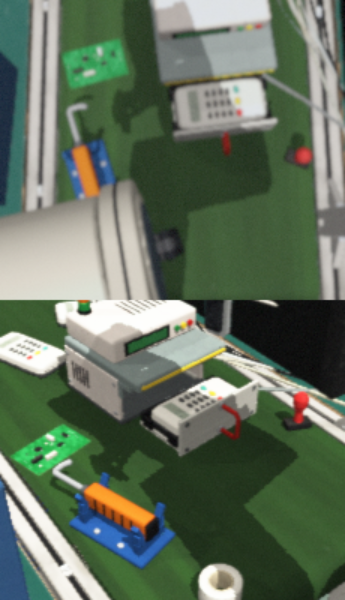

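The rod lies in its rest within about 1 mm of where it was. The tray is out, the terminal is nested, and the bystanders are unmoved.

```bash
python3 -c "
from rig import manip as m
print(m.sign_off())"
```

```text
the job is handed in; nothing more can be done
None
```

I pulled the tray out to its stop with the hook rod, laid the rod back in its blue rest and handed the job in at about 28 s; the final pictures show the terminal in its nest and the stamp, board and label roll in place.

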